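# Feel out the soft vibration mounts

## Task

Four rubber-and-steel vibration mounts stand in the wooden rack; they look alike, but the rubber of two of them has gone soft. Feel which by squeezing the mounts gently between the fingers, plate to plate (about 20 N, never over 60 N), then put the two soft ones in the grey steel parts box and leave the two firm ones standing in their places in the rack. Do not disturb the tins and the tub of screws nearby.

Things in the scene. Friction and masses are not known exactly. Their poses are not given: they have to be found in the camera images.
- rack: the wooden rack, fixed to the bench: a board 100 x 330 x 12 mm with a batten 12 mm wide and 6 mm high along its middle, over which the mounts stand in a row, 80 mm apart. Origin under its centre, on the bench; its y axis runs along the row, x across it, z up.
- place_1 (a point): start place 1 in the rack: the point half-way up the mount that stands there (within 3 mm each way, turned within 0.05 rad). Its x axis runs level through the mount from plate to plate, across the rack; z is up. Every mount: rubber 24 mm thick, 36 mm long, between two upright steel plates 44 x 44 x 5 mm; 46 mm over the plates, 44 mm high, 0.09 to 0.15 kg.
- place_2 (a point): start place 2 in the rack: the point half-way up the mount that stands there (within 3 mm each way, turned within 0.05 rad). Its x axis runs level through the mount from plate to plate, across the rack; z is up. Squeezed with 20 N, a firm mount gives 1 to 2 mm (to about 44.5 mm wide); a soft one gives 8 to 10 mm (to about 37 mm) and springs back when let go.
- place_3 (a point): start place 3 in the rack: the point half-way up the mount that stands there (within 3 mm each way, turned within 0.05 rad). Its x axis runs level through the mount from plate to plate, across the rack; z is up.
- place_4 (a point): start place 4 in the rack: the point half-way up the mount that stands there (within 3 mm each way, turned within 0.05 rad). Its x axis runs level through the mount from plate to plate, across the rack; z is up.
- parts_box: the open grey pressed-steel parts box, fixed on the bench: 101 (its x) x 140 (its y) x 85 mm high, walls and floor 2 mm. Origin: centre of its underside; z up.
- box_mouth (a point): centre of the parts box's open top, at the height of the rim (85 mm above the bench); axes as the box's. Mounts may be let go at the rim and fall in.
- wax_tin: low round tin, 71 mm across, 28 mm high, beyond the work; to be left alone. Origin under its centre.
- screw_tub: low clear tub half full of screws, 77 x 130 x 50 mm, beyond the work to the left; to be left alone. Origin under its centre.
- hinged_tin: small square tin with a lid, 57 x 60 x 60 mm, on the near side of the bench, to the right; to be left alone. Origin under its centre.

How it is judged (in metres and radians):
On the way:
1. a soft mount is squeezed plate to plate by at least 4 mm (value of joint any of soft_1_plate, soft_2_plate above 0.004 m), for 0.1 s.
At the end, for the whole second after the job is handed in: both soft mounts lie at rest in the parts box (their centres within its walls and below 80 mm over its underside, in any attitude); both firm mounts stand at rest in the rack, upright within 0.15 rad and within 20 mm of where they started (x of soft_1_mid in the frame of parts_box between -0.046 and 0.048 m and y of soft_1_mid in the frame of parts_box between -0.066 and 0.066 m and z of each of soft_1_mid, soft_2_mid in the frame of parts_box below 0.08 m and linear speed of each of soft_1, soft_2, firm_1, firm_2 below 0.02 m/s and x of soft_2_mid in the frame of parts_box between -0.046 and 0.048 m and y of soft_2_mid in the frame of parts_box between -0.066 and 0.066 m and distance of each of firm_1_mid, firm_2_mid from where it was at the start of the episode below 0.02 m and angle between each of firm_1, firm_2's own z axis and vertical below 0.15 rad); the robot touches nothing.
It fails at once if a mount is squeezed with more than 60 N (over 120 N summed over the two fingers) (contact force between the fingers and soft_1 above 120 N or contact force between the fingers and soft_2 above 120 N or contact force between the fingers and firm_1 above 120 N or contact force between the fingers and firm_2 above 120 N).
It fails at once if a tin or the tub of screws is moved more than 30 mm (distance of any of wax_tin, screw_tub, hinged_tin from where it was at the start of the episode above 0.03 m).
It also fails if it takes over 61 s, if anything falls off the work surface, if the arm or the gripper's body presses on something with over 40 N, if the wrist force passes 120 N, or if a joint passes its speed limit or range.

## Robot

A 6-joint arm with a two-finger parallel gripper is mounted at the origin on a cart in front of the work surface, level with it; the furniture and walls round the work are solid. World frame = base frame: x ahead of the robot, y to its left, z up, the work surface at z = 0. Lengths are in mm, angles in rad, forces in N, time in s.
With the tool pointing down it reaches from about 350 to 775 mm from the base axis. Payload 5.5 kg.
Tool frame: the origin (TCP) lies on the centre line of the jaws, within the pads' length; the fingertips stand 22 mm ahead of it and the grasp point (between the pads) lies 3 mm ahead of it; z points along the fingers, y is the line along which they close (so a half turn about z gives the same grasp; the last joint's range is limited). The gripper opens to 85 mm and grips with 20 to 120 N. Pads are 22 mm wide; open, the fingers measure 114 mm over their backs; the gripper's body (76 mm by 85 mm) begins 54 mm behind the grasp point. The pads swing forward as they close: fully open they stand 13 mm farther back than shut.
Start: joints at [-1.304, 0.313, 0.046, 1.304, 0, 1.431], TCP at [227.512, -528.12, 222.423] pointing down, gripper open.
Joint ranges: [-2.76, 2.76], [-0.86, 1.69], [-1.03, 1.26], [-2.2, 2.34], [-1.47, 1.5], [-3.14, 3.14]. Speed limits (rad/s): [2.57, 2.57, 3.14, 3.14, 3.14, 3.14].

## Interface

Orientations are given as a unit quaternion [x, y, z, w].
In Python, from plant import ctrl gives the robot as it stands. The module is installed in compiled form; this text tells all that it offers.
- The arm moves only by the tool jog_arm, never from a script. Its argument "plan" is a list that holds one entry, the list of rows, each a list of 7 numbers: the opening in per cent of the stroke, from 0 (shut) to 100 (fully open), then the shift along the world's x, y, z in mm, then the turn, a rotation vector about the world's x, y, z in degrees. A call has 1 to 5 rows; each row is the pose to reach, as a shift and turn from the pose commanded when the call began; what a row does not reach only later rows make up. A row lasts 1/12 s, in which the tool goes at most 41.7 mm and 7.16 degrees, less where a joint would pass 70% of its speed; a pose out of reach is approached as far as the arm can. A call with a gripper value outside its range is refused whole. The fingers move at their own pace and stop on an object; the grip force is fixed at half the most. Time passes only in rows, so rows that repeat a pose let the fingers close. It gives the time, the measured TCP pose, the force, the opening and the grip force at its end, in the units of the state.
- ctrl.sense(): the state, without advancing time (a new reading comes with each control period).
- ctrl.camera(name): name is "scene" or "top"; returns the picture (400x640x3 uint8, red, green, blue); there is no depth.
- ctrl.camera_model(name): a dict with "vertical_fov" (degrees; the focal length in pixels is half the picture's height over the tangent of half this angle, whatever the lens; pixels are square), "cx", "cy" (the principal point, pixels), "extrinsics" (4x4, takes a point from camera to world coordinates). Camera axes: x right, y down, z forward; pixel columns grow to the right and rows downward; lengths in mm; the calibration is good to about 2 mm. A picture is of the moment at which its call begins. camera_model takes no time and is no camera call.
- ctrl.close_job(): hands the job in; it is judged then, once.
Trained networks look in the newest picture that a camera, given by its name, has taken for a name from the list of things; names that differ only in an ending like _2 or _b are one class to them, and where a whole thing is asked for, a point or a joint stands for the part that bears it (a point fixed in the world has none). Each returns a list of dicts, best first, with "p" (0 to 1); they miss things now and then, are a little off and sometimes report something else, mostly with a low value. They report only what shows in the picture. A call takes as long as a camera call.
- ctrl.boxes_of(name, camera): "box" ([left, top, width, height] in pixels, round what is visible of it).
- ctrl.silhouettes(name, camera): "mask" (400x640 bool, what is visible of it) and "box" ([left, top, width, height] in pixels, round what is visible of it).
The state is a dict: "time": time; "q": joint angles; "joint_vel": joint speeds; "joint_efforts": joint torques, N m; "position": TCP position; "tcp_rot": TCP orientation; "wrist_force": force on the tool from outside, world axes, zero at the start; "moment": the same for the moment, N m; "opening": opening from 0.0 (shut) to 1.0 (fully open); "gripper_force": force on a finger pad.
Only numpy, scipy, OpenCV 4.12 (cv2) and the standard library are available. Lean on these libraries where they do the work, as an engineer would, in place of code of your own. Each camera call takes 0.05 s, during which the arm holds its last target. There are 200 camera calls.

## Working session

There is one attempt and no reset: what is moved stays moved. The work goes in short steps, Python scripts to look and compute and a tool call to move; the robot and the scene stay as the last step left them, time stands still between calls to the robot, and variables do not carry over. Pictures are saved under pics/ and viewed, at most 10 in all, crops included, and the job is handed in when it is done.

Besides the shell and the picture viewer there is one more tool, called in YAML: its name, and indented under it one key for each argument. jog_arm: Moves the arm, as the interface text tells. Its arguments: {"type":"object","properties":{"plan":{"type":"array"}},"required":["plan"]}

```bash
mkdir -p pics; python3 - <<'E'
from plant import ctrl
import cv2,numpy as np
print(ctrl.sense())
for c in ("top","scene"):
    m=ctrl.camera_model(c);print(c,m['vertical_fov'],m['cx'],m['cy'],np.round(m['extrinsics'],4).tolist())
    cv2.imwrite(f"pics/{c}1.png",ctrl.camera(c)[:,:,::-1])
E
```

```text
{'time': 0.0, 'q': array([-1.30357999e+00,  3.14002860e-01,  4.49639014e-02,  1.30359832e+00,
       -7.90506642e-06,  1.43120922e+00]), 'joint_vel': array([-4.97144745e-04,  2.22863329e-05,  1.33670038e-03,  2.34650722e-04,
       -2.25789126e-04,  1.78324924e-03]), 'joint_efforts': array([-2.20888701e-04, -4.80617201e+01,  2.98540163e+01,  1.88584614e-02,
       -2.32278690e-04,  4.70221579e-06]), 'position': array([ 227.36675191, -527.55590811,  221.50132472]), 'tcp_rot': array([ 9.79384675e-01,  2.02002008e-01, -6.26444381e-05, -9.18350141e-04]), 'wrist_force': array([0.68309661, 0.36666177, 0.47293177]), 'moment': array([-0.02544694, -0.03841826,  0.03462655]), 'gripper_force': 0.0, 'opening': 0.9996047518504075}
top 55.93929691007457 321.15471018593155 202.93652328494758 [[0.0065, -0.9955, 0.0943, 454.3057], [-0.9998, -0.0045, 0.0214, 52.9433], [-0.0208, -0.0945, -0.9953, 1270.7543], [0.0, 0.0, 0.0, 1.0]]
scene 42.8165571923249 325.2480487624472 190.69084012564448 [[-0.7386, -0.5182, 0.4312, -31.052], [-0.674, 0.5825, -0.4544, 681.9651], [-0.0157, -0.6263, -0.7795, 1159.8721], [0.0, 0.0, 0.0, 1.0]]
```

View pics/top1.png

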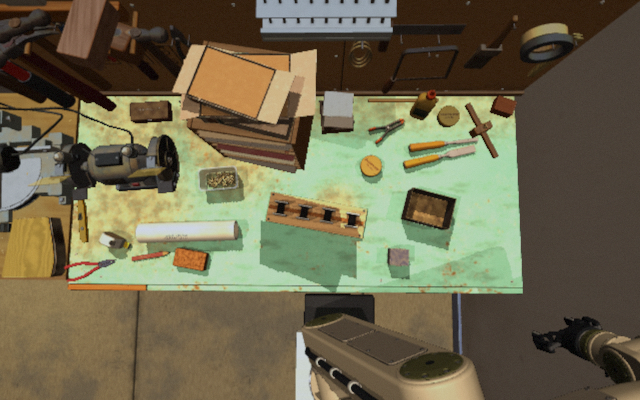

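View pics/scene1.png

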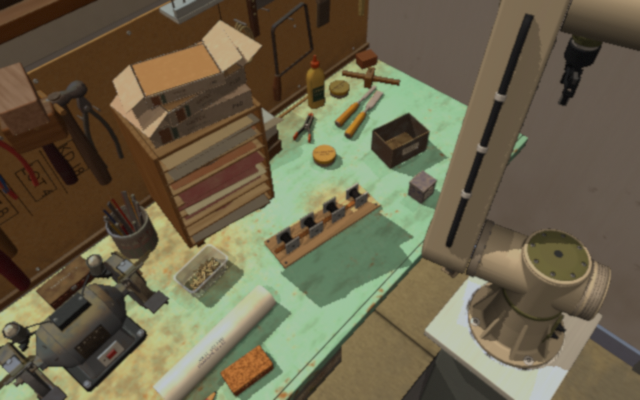

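The top picture shows four mounts at about (281,209), (305,212), (330,215) and (354,219). The box is at (428,210), the hinged tin at (399,257), the wax tin at (371,166) and the tub at (220,180).

```bash
cat > h.py <<'E'
from plant import ctrl
import cv2,numpy as np
def ray(c,u,v):
    m=ctrl.camera_model(c);f=200/np.tan(np.radians(m['vertical_fov']/2));E=np.array(m['extrinsics'])
    return E[:3,3],E[:3,:3]@np.array([(u-m['cx'])/f,(v-m['cy'])/f,1])
def at_z(c,u,v,z):
    o,d=ray(c,u,v);return o+d*(z-o[2])/d[2]
E
python3 - <<'E'
from h import *
img=ctrl.camera("top"); ctrl.camera("scene")
for n,z in(("rack",12),("parts_box",60),("place_1",34),("wax_tin",28),("hinged_tin",60),("screw_tub",50)):
  for r in ctrl.silhouettes(n,"top")[:4]:
    ys,xs=np.nonzero(r['mask'])
    if len(xs)==0: continue
    P=np.array([at_z("top",x,y,z)[:2] for x,y in zip(xs,ys)],np.float32)
    (c,s,a)=cv2.minAreaRect(P)
    print(n,round(r['p'],2),r['box'],np.round(c,1),np.round(s,1),round(a,1),cv2.boxPoints((c,s,a)).round().tolist())
cv2.imwrite("pics/crop.png",cv2.resize(img[185:245,255:375],None,fx=6.6,fy=6.6,interpolation=cv2.INTER_CUBIC)[:,:,::-1])
cv2.imwrite("pics/crop2.png",cv2.resize(ctrl.camera("scene")[175:270,260:385],None,fx=6,fy=6,interpolation=cv2.INTER_CUBIC)[:,:,::-1])
E
```

```text
rack 0.75 [267.8, 192.8, 100.9, 45.2] [535.9  96.7] [331.2 102.3] 79.8 [[456.0, -57.0], [557.0, -75.0], [616.0, 251.0], [515.0, 269.0]]
parts_box 0.64 [401.6, 188.1, 55.1, 41.8] [ 554.7 -266.2] [158.9 109.3] 75.5 [[482.0, -329.0], [588.0, -357.0], [627.0, -203.0], [522.0, -176.0]]
place_1 0.85 [265.6, 192.4, 102.9, 44.4] [535.1  95.7] [323.2  99.4] 79.9 [[458.0, -55.0], [556.0, -72.0], [612.0, 246.0], [514.0, 263.0]]
wax_tin 0.89 [362.6, 153.6, 18.2, 22.8] [698.5 -86. ] [66.6 71.1] 89.8 [[663.0, -119.0], [734.0, -119.0], [734.0, -53.0], [663.0, -53.0]]
hinged_tin 0.9 [385.7, 249.8, 24.6, 19.0] [ 399.7 -166.1] [69.4 54.1] 89.1 [[372.0, -200.0], [426.0, -201.0], [427.0, -132.0], [373.0, -131.0]]
screw_tub 0.64 [198.7, 167.1, 37.6, 24.9] [652.8 419.6] [ 76.5 130.6] 6.0 [[608.0, 481.0], [622.0, 351.0], [698.0, 359.0], [684.0, 489.0]]Traceback (most recent call last):
  File "<stdin>", line 7, in <module>
  File "h.py", line 7, in at_z
    o,d=ray(c,u,v);return o+d*(z-o[2])/d[2]
        ~~~^^^^^^^
  File "h.py", line 4, in ray
    m=ctrl.camera_model(c);f=200/np.tan(np.radians(m['vertical_fov']/2));E=np.array(m['extrinsics'])
ValueError: time passes only in moves, steps and waits
```

```bash
sed -i 's/^def ray/import functools\ncm=functools.lru_cache(None)(ctrl.camera_model)\ndef ray/; s/m=ctrl.camera_model(c);/m=cm(c);/' h.py
python3 - <<'E'
from h import *
img=cv2.imread("pics/top1.png");s=cv2.imread("pics/scene1.png")
a=cv2.resize(img[185:245,255:375],None,fx=6,fy=6,interpolation=cv2.INTER_CUBIC)
cv2.imwrite("pics/crop.png",a)
# predicted mount centres from rack: fit; project on scene for checking
def proj(c,p):
    m=cm(c);E=np.array(m['extrinsics']);f=200/np.tan(np.radians(m['vertical_fov']/2));q=E[:3,:3].T@(np.array(p)-E[:3,3]);return q[0]/q[2]*f+m['cx'],q[1]/q[2]*f+m['cy']
y=np.array([np.sin(np.radians(10.1)),np.cos(np.radians(10.1))]);x=np.array([y[1],-y[0]])
for k in(120,40,-40,-120):
    p=np.array([535.9,96.7])+k*y; print(k,p.round(1))
    for e in(-23,23):
      for h in(-22,22):
        q=p+e*x+h*y;
        for im,c in((img,"top"),(s,"scene")):
            u,v=proj(c,[*q,56]); U,V=[int(round(t)) for t in(u,v)]
            if c=="top": cv2.circle(a,(int((u-255+.5)*6),int((v-185+.5)*6)),2,(0,0,255),-1)
cv2.imwrite("pics/crop.png",a)
b=[proj("scene",[*(np.array([535.9,96.7])+k*y+e*x+h*y),56]) for k in(120,40,-40,-120) for e in(-23,23) for h in(-22,22)]
z=cv2.resize(s[175:270,260:385],None,fx=6,fy=6,interpolation=cv2.INTER_CUBIC)
for u,v in b: cv2.circle(z,(int((u-260+.5)*6),int((v-175+.5)*6)),2,(0,0,255),-1)
cv2.imwrite("pics/crop2.png",z)
E
```

```text
120 [556.9 214.8]
40 [542.9 136.1]
-40 [528.9  57.3]
-120 [514.9 -21.4]
```

View pics/crop.png

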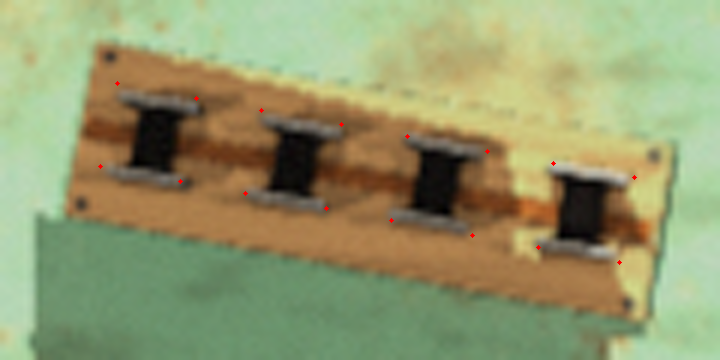

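View pics/crop2.png

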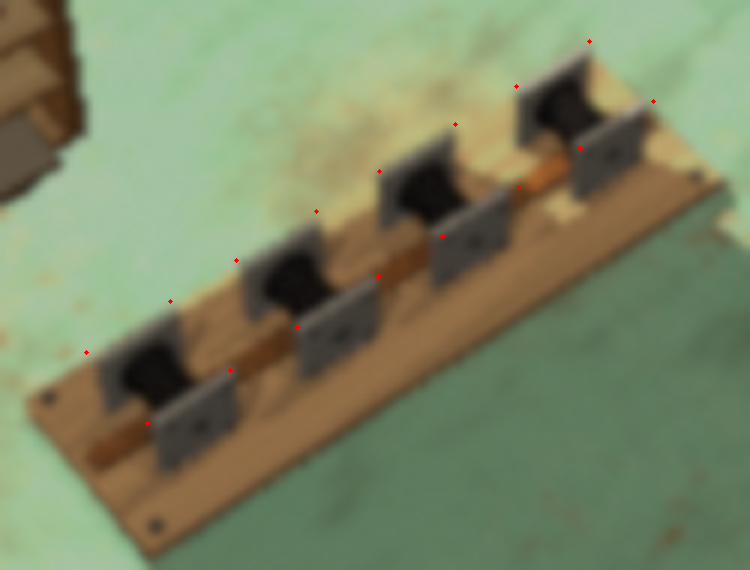

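The top crop shows the four mounts, with centres at about (153,138), (295,161), (437,182) and (580,210). In both views my predicted dots sit slightly high, so I'll triangulate the plate-top corners.

```bash
python3 - <<'E'
from h import *
from scipy.optimize import least_squares
T=[[(118,94),(200,106),(103,172),(188,182)],[(262,122),(341,132),(247,196),(326,206)],[(408,143),(487,154),(393,216),(470,227)],[(553,169),(634,182),(540,243),(618,256)]]
S=[[(100,360),(180,313),(150,423),(238,372)],[(244,270),(320,225),(297,330),(380,279)],[(380,178),(455,131),(430,238),(511,189)],[(517,95),(588,53),(570,155),(650,105)]]
for t,s in zip(T,S):
    P=[]
    for a,b in zip(t,s):
        A=[];B=[]
        for c,(X,Y),o in(("top",a,(255,185)),("scene",b,(260,175))):
            O,d=ray(c,X/6-.45+o[0],Y/6-.45+o[1]);d=d/np.linalg.norm(d);M=np.eye(3)-np.outer(d,d);A.append(M);B.append(M@O)
        P.append(np.linalg.lstsq(np.vstack(A),np.hstack(B),rcond=None)[0])
    P=np.array(P);c=P.mean(0)
    print("3D",c.round(1),"x-axis deg",np.degrees(np.arctan2(*( (P[:2]-P[2:]).mean(0)[1::-1]))).round(1), "widths",np.linalg.norm(P[:2].mean(0)-P[2:].mean(0)).round(1),np.linalg.norm(P[::2].mean(0)-P[1::2].mean(0)).round(1))
    print("   top z56",np.mean([at_z("top",X/6-.45+255,Y/6-.45+185,56) for X,Y in t],0).round(1),"scene z56",np.mean([at_z("scene",X/6-.45+260,Y/6-.45+175,56) for X,Y in s],0).round(1))
img=cv2.imread("pics/top1.png")
for r in ctrl.silhouettes("parts_box","scene")[:1]:
    ys,xs=np.nonzero(r['mask']);print(r['p'],r['box'])
    hull=cv2.convexHull(np.column_stack([xs,ys]).astype(np.int32));ap=cv2.approxPolyDP(hull,3,True)[:,0];print(ap.tolist())
    print([at_z("scene",u,v,85)[:2].round().tolist() for u,v in ap])
for r in ctrl.silhouettes("parts_box","top")[:1]:
    ys,xs=np.nonzero(r['mask'])
    ap=cv2.approxPolyDP(cv2.convexHull(np.column_stack([xs,ys]).astype(np.int32)),3,True)[:,0];print(ap.tolist());print([at_z("top",u,v,85)[:2].round().tolist() for u,v in ap])
E
```

```text
3D [553.8 213.   53. ] x-axis deg -9.5 widths 42.0 45.6
   top z56 [553.6 212.7  56. ] scene z56 [552.2 214.4  56. ]
3D [540.6 136.2  52.6] x-axis deg -10.1 widths 41.4 43.8
   top z56 [540.1 135.8  56. ] scene z56 [539. 138.  56.]
3D [530.1  57.9  52.1] x-axis deg -12.0 widths 40.4 43.6
   top z56 [529.2  57.3  56. ] scene z56 [528.9  60.6  56. ]
3D [515.8 -21.4  49.5] x-axis deg -10.5 widths 41.1 44.2
   top z56 [514.8 -21.5  56. ] scene z56 [513.2 -16.9  56. ]
0.7 [370.9, 111.6, 62.2, 59.6]
[[429, 132], [424, 151], [391, 168], [371, 149], [372, 129], [407, 112]]
[[484.0, -314.0], [450.0, -241.0], [481.0, -127.0], [569.0, -147.0], [619.0, -212.0], [585.0, -341.0]]
[[455, 198], [447, 228], [402, 217], [407, 193], [413, 187]]
[[584.0, -342.0], [490.0, -315.0], [524.0, -176.0], [599.0, -192.0], [619.0, -212.0]]
```

jog_arm:
  plan:
    - [[100, 20, 35, 0, 0, 0, 6.5], [100, 40, 70, 0, 0, 0, 13], [100, 60, 105, 0, 0, 0, 19.5], [100, 80, 140, 0, 0, 0, 26], [100, 100, 175, 0, 0, 0, 32.5]]

```text
time: 1.02
position: [328.0, -351.6, 222.5]
tcp_rot: [0.883, 0.47, 0.0, 0.0]
wrist_force: [1.0, 0.0, 0.6]
opening: 1.001
gripper_force: 0.0
```

jog_arm:
  plan:
    - [[100, 20, 35, 0, 0, 0, 5], [100, 40, 70, 0, 0, 0, 10], [100, 60, 105, 0, 0, 0, 15], [100, 80, 140, 0, 0, 0, 20], [100, 100, 175, 0, 0, 0, 24]]

```text
time: 1.43
position: [428.1, -176.3, 222.8]
tcp_rot: [0.766, 0.643, 0.0, 0.001]
wrist_force: [0.2, -0.7, 0.2]
opening: 1.0
gripper_force: 0.0
```

jog_arm:
  plan:
    - [[100, 20, 35, -15, 0, 0, 0], [100, 40, 70, -30, 0, 0, 0], [100, 60, 105, -50, 0, 0, 0], [100, 80, 140, -75, 0, 0, 0], [100, 87, 157, -102, 0, 0, 0]]

```text
time: 1.85
position: [517.2, -20.1, 123.2]
tcp_rot: [0.767, 0.642, 0.002, 0.002]
wrist_force: [0.4, -0.5, 0.5]
opening: 0.997
gripper_force: 0.0
```

jog_arm:
  plan:
    - [[85, 0, 0, -25, 0, 0, 0], [80, 0, 0, -50, 0, 0, 0], [75, 0, 0, -70, 0, 0, 0], [70, 0, 0, -80, 0, 0, 0], [65, 0, 0, -80, 0, 0, 0]]

```text
time: 2.27
position: [512.1, -21.8, 39.7]
tcp_rot: [0.767, 0.642, -0.001, -0.002]
wrist_force: [-0.0, 0.4, -0.2]
opening: 0.649
gripper_force: 0.0
```

jog_arm:
  plan:
    - [[60, 0, 0, 0, 0, 0, 0], [58, 0, 0, 0, 0, 0, 0], [57, 0, 0, 0, 0, 0, 0], [56, 0, 0, 0, 0, 0, 0], [56, 0, 0, 0, 0, 0, 0]]

```text
time: 2.68
position: [515.0, -22.6, 43.0]
tcp_rot: [0.767, 0.641, 0.001, 0.001]
wrist_force: [0.6, -0.1, -0.2]
opening: 0.56
gripper_force: 0.4
```

```bash
python3 - <<'E'
from h import *
print(ctrl.sense())
s=ctrl.camera("scene");t=ctrl.camera("top")
a=cv2.resize(s[110:270,240:400],(500,500),interpolation=cv2.INTER_CUBIC)[:,:,::-1]
cv2.imwrite("pics/g1.png",a)
E
```

```text
{'time': 2.6833, 'q': array([-1.99700130e-01,  3.25882655e-01, -4.04609576e-01,  8.37812427e-01,
       -1.34411073e-05,  1.54929538e+00]), 'joint_vel': array([ 1.50445599e-03,  4.50987960e-03, -2.59913207e-03, -4.90891183e-03,
        3.87028642e-04,  2.53917462e-05]), 'joint_efforts': array([ 5.82839968e-02, -4.35084057e+01,  2.43829304e+01,  3.23331412e-01,
        8.15218664e-03,  2.30927872e-03]), 'position': array([514.97691268, -22.61231544,  42.99212648]), 'tcp_rot': array([0.76722088, 0.64138177, 0.00077307, 0.00097699]), 'wrist_force': array([ 0.59559859, -0.14071063, -0.19035048]), 'moment': array([-0.06722122, -0.15371003,  0.01335021]), 'gripper_force': 0.35967777483165264, 'opening': 0.5598774905508677}
```

View pics/g1.png

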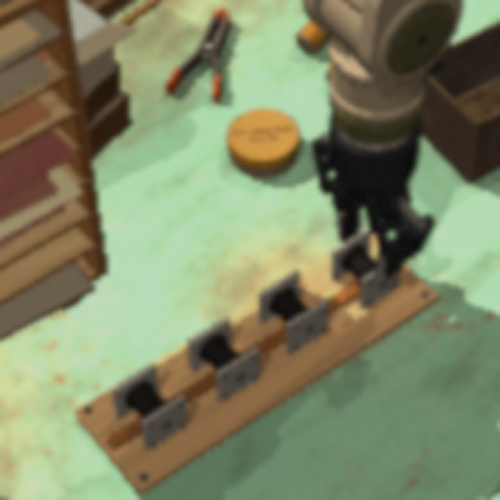

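The gripper is astride the right-hand mount (fingers at about (370,225) in the crop), with the other mounts undisturbed. I'll squeeze it in small steps.

jog_arm:
  plan:
    - [[55, 0, 0, 0, 0, 0, 0], [54, 0, 0, 0, 0, 0, 0], [53, 0, 0, 0, 0, 0, 0], [52, 0, 0, 0, 0, 0, 0], [52, 0, 0, 0, 0, 0, 0]]

```text
time: 3.2
position: [514.3, -22.3, 42.3]
tcp_rot: [0.767, 0.641, 0.0, 0.0]
wrist_force: [0.1, 0.2, 4.8]
opening: 0.52
gripper_force: 7.0
```

jog_arm:
  plan:
    - [[51, 0, 0, 0, 0, 0, 0], [50.5, 0, 0, 0, 0, 0, 0], [50, 0, 0, 0, 0, 0, 0], [50, 0, 0, 0, 0, 0, 0]]

```text
time: 3.53
position: [514.4, -22.3, 42.5]
tcp_rot: [0.767, 0.642, 0.0, 0.0]
wrist_force: [-0.2, 0.0, 6.5]
opening: 0.509
gripper_force: 22.4
```

That is a firm one: the force rose by about 15 N in 0.9 mm. Next is mount 3.

jog_arm:
  plan:
    - [[60, 0, 0, 0, 0, 0, 0], [70, 0, 0, 0, 0, 0, 0], [70, 0, 0, 30, 0, 0, 0], [70, 0, 0, 60, 0, 0, 0], [70, 4, 26, 65, 0, 0, 0]]

```text
time: 3.95
position: [520.1, 0.9, 110.6]
tcp_rot: [0.768, 0.64, 0.001, 0.002]
wrist_force: [1.7, -0.1, 0.1]
opening: 0.701
gripper_force: 0.0
```

jog_arm:
  plan:
    - [[70, 7, 37, 0, 0, 0, 0], [70, 11, 53, 0, 0, 0, 0], [70, 11, 53, -20, 0, 0, 0], [70, 11, 53, -45, 0, 0, 0], [70, 11, 53, -65, 0, 0, 0]]

```text
time: 4.37
position: [528.4, 57.5, 40.5]
tcp_rot: [0.767, 0.642, -0.0, -0.0]
wrist_force: [-0.4, 0.5, -0.4]
opening: 0.7
gripper_force: 0.0
```

jog_arm:
  plan:
    - [[60, 0, 0, 0, 0, 0, 0], [56, 0, 0, 0, 0, 0, 0], [54, 0, 0, 0, 0, 0, 0], [52, 0, 0, 0, 0, 0, 0], [52, 0, 0, 0, 0, 0, 0]]

```text
time: 4.78
position: [529.9, 56.6, 43.1]
tcp_rot: [0.767, 0.641, 0.001, 0.001]
wrist_force: [-0.2, 0.2, 0.3]
opening: 0.519
gripper_force: 2.9
```

jog_arm:
  plan:
    - [[51, 0, 0, 0, 0, 0, 0], [50, 0, 0, 0, 0, 0, 0], [49, 0, 0, 0, 0, 0, 0], [48, 0, 0, 0, 0, 0, 0], [48, 0, 0, 0, 0, 0, 0]]

```text
time: 5.2
position: [530.4, 56.5, 42.9]
tcp_rot: [0.767, 0.641, 0.001, 0.001]
wrist_force: [1.3, -1.3, 5.5]
opening: 0.48
gripper_force: 9.8
```

Mount 3 is soft (10 N at 0.48, still yielding). I'll squeeze it further and lift it.

jog_arm:
  plan:
    - [[47, 0, 0, 0, 0, 0, 0], [46, 0, 0, 0, 0, 0, 0], [45, 0, 0, 0, 0, 0, 0], [44, 0, 0, 0, 0, 0, 0], [43, 0, 0, 0, 0, 0, 0]]

```text
time: 5.62
position: [531.7, 56.3, 43.4]
tcp_rot: [0.767, 0.641, 0.002, 0.002]
wrist_force: [3.7, -1.8, 5.8]
opening: 0.434
gripper_force: 18.5
```

jog_arm:
  plan:
    - [[43, 0, 0, 0, 0, 0, 0], [43, 0, 0, 0, 0, 0, 0], [43, 0, 0, 10, 0, 0, 0], [43, 0, 0, 25, 0, 0, 0], [43, 0, 0, 45, 0, 0, 0]]

```text
time: 6.03
position: [526.2, 57.0, 85.8]
tcp_rot: [0.767, 0.642, -0.002, -0.002]
wrist_force: [0.3, -0.0, -2.3]
opening: 0.437
gripper_force: 16.9
```

jog_arm:
  plan:
    - [[43, 0, -5, 25, 0, 0, 0], [43, 0, -25, 45, 0, 0, 0], [43, 2, -55, 50, 0, 0, -2], [43, 4, -90, 50, 0, 0, -4], [43, 5, -125, 50, 0, 0, -5]]

```text
time: 6.45
position: [533.4, -68.7, 137.7]
tcp_rot: [0.794, 0.608, 0.0, -0.0]
wrist_force: [0.9, 0.1, -1.1]
opening: 0.434
gripper_force: 16.9
```

jog_arm:
  plan:
    - [[43, 2, -36, 0, 0, 0, 0], [43, 4, -72, 0, 0, 0, 0], [43, 5, -108, 0, 0, 0, 0], [43, 6, -144, 0, 0, 0, 0], [43, 8, -180, 0, 0, 0, 0]]

```text
time: 6.87
position: [540.5, -249.0, 136.5]
tcp_rot: [0.794, 0.607, -0.0, -0.001]
wrist_force: [0.7, 0.2, -0.6]
opening: 0.436
gripper_force: 17.0
```

jog_arm:
  plan:
    - [[43, 1, -30, 0, 0, 0, 0], [43, 1, -46, 0, 0, 0, 0], [43, 1, -46, -10, 0, 0, 0], [43, 1, -46, -20, 0, 0, 0], [43, 1, -46, -20, 0, 0, 0]]

```text
time: 7.28
position: [540.9, -291.6, 113.7]
tcp_rot: [0.794, 0.608, -0.001, -0.003]
wrist_force: [0.6, 0.5, -2.0]
opening: 0.434
gripper_force: 17.0
```

```bash
python3 - <<'E'
from h import *
s=ctrl.camera("scene");t=ctrl.camera("top")
a=cv2.resize(s[60:220,340:500],(500,500),interpolation=cv2.INTER_CUBIC)
b=cv2.resize(t[150:250,300:480],(800-500,167),interpolation=cv2.INTER_CUBIC)
c=np.zeros((500,800,3),np.uint8);c[:,:500]=a;c[:167,500:]=b
cv2.imwrite("pics/d1.png",c[:,:,::-1])
E
```

```text
(no output)
```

View pics/d1.png

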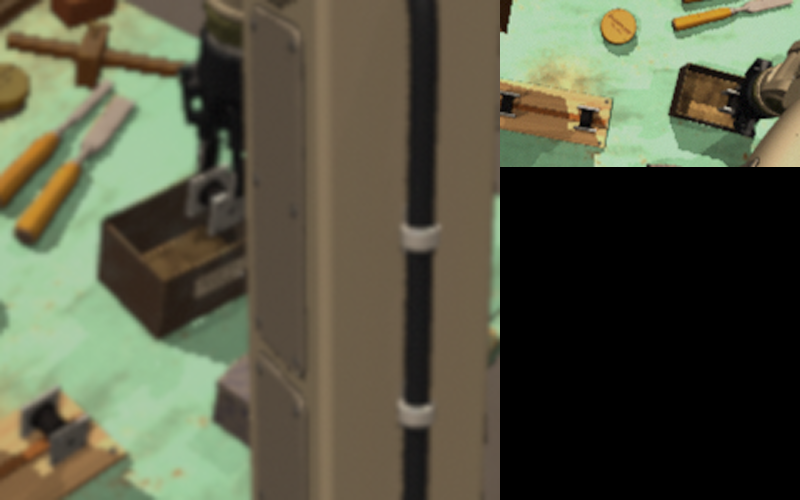

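The mount hangs over the right-hand part of the box, inside the walls (top inset, about (733,100)). Releasing it there.

jog_arm:
  plan:
    - [[55, 0, 0, 0, 0, 0, 0], [70, 0, 0, 0, 0, 0, 0], [70, 0, 0, 0, 0, 0, 0], [70, 0, 0, 15, 0, 0, 0], [70, 0, 20, 25, 0, 0, 0]]

```text
time: 7.8
position: [543.5, -276.6, 142.7]
tcp_rot: [0.795, 0.606, -0.0, 0.001]
wrist_force: [0.7, -0.0, 1.5]
opening: 0.698
gripper_force: 0.0
```

jog_arm:
  plan:
    - [[70, 0, 40, 0, 0, 0, 2], [70, 0, 80, 0, 0, 0, 4], [70, 0, 120, 0, 0, 0, 5], [70, 0, 160, 0, 0, 0, 5], [70, 0, 200, 0, 0, 0, 5]]

```text
time: 8.22
position: [543.0, -72.4, 142.8]
tcp_rot: [0.767, 0.641, 0.001, 0.001]
wrist_force: [1.1, -0.2, -0.0]
opening: 0.701
gripper_force: 0.0
```

jog_arm:
  plan:
    - [[70, 0, 40, 0, 0, 0, 0], [70, 0, 80, 0, 0, 0, 0], [70, -1, 120, 0, 0, 0, 0], [70, -2, 160, 0, 0, 0, 0], [70, -2.5, 200, 0, 0, 0, 0]]

```text
time: 8.63
position: [540.3, 128.0, 142.8]
tcp_rot: [0.767, 0.642, 0.001, 0.001]
wrist_force: [0.8, 0.4, -0.4]
opening: 0.702
gripper_force: 0.0
```

jog_arm:
  plan:
    - [[70, 0, 9, -20, 0, 0, 0], [70, 0, 9, -50, 0, 0, 0], [70, 0, 9, -80, 0, 0, 0], [70, 0, 9, -100, 0, 0, 0], [65, 0, 9, -100, 0, 0, 0]]

```text
time: 9.05
position: [537.1, 135.0, 38.2]
tcp_rot: [0.767, 0.642, -0.003, -0.002]
wrist_force: [-0.7, 0.1, 0.0]
opening: 0.648
gripper_force: 0.1
```

jog_arm:
  plan:
    - [[60, 0, 0, 0, 0, 0, 0], [56, 0, 0, 0, 0, 0, 0], [54, 0, 0, 0, 0, 0, 0], [52, 0, 0, 0, 0, 0, 0], [52, 0, 0, 0, 0, 0, 0]]

```text
time: 9.47
position: [542.2, 134.8, 44.0]
tcp_rot: [0.767, 0.641, 0.002, 0.001]
wrist_force: [0.9, -0.7, 5.7]
opening: 0.521
gripper_force: 3.7
```

jog_arm:
  plan:
    - [[51.5, 0, 0, 0, 0, 0, 0], [51, 0, 0, 0, 0, 0, 0], [50, 0, 0, 0, 0, 0, 0], [50, 0, 0, 0, 0, 0, 0]]

```text
time: 9.8
position: [542.4, 134.8, 44.1]
tcp_rot: [0.767, 0.641, 0.002, 0.001]
wrist_force: [0.8, -0.1, 8.1]
opening: 0.502
gripper_force: 7.6
```

jog_arm:
  plan:
    - [[49, 0, 0, 0, 0, 0, 0], [48, 0, 0, 0, 0, 0, 0], [47, 0, 0, 0, 0, 0, 0], [46, 0, 0, 0, 0, 0, 0], [45, 0, 0, 0, 0, 0, 0]]

```text
time: 10.22
position: [542.9, 134.8, 44.6]
tcp_rot: [0.767, 0.641, 0.002, 0.002]
wrist_force: [-0.1, -0.2, 11.4]
opening: 0.45
gripper_force: 15.5
```

jog_arm:
  plan:
    - [[44, 0, 0, 0, 0, 0, 0], [43, 0, 0, 0, 0, 0, 0], [43, 0, 0, 0, 0, 0, 0], [43, 0, 0, 10, 0, 0, 0], [43, 0, 0, 30, 0, 0, 0]]

```text
time: 10.63
position: [538.5, 134.4, 70.7]
tcp_rot: [0.767, 0.641, -0.002, -0.001]
wrist_force: [0.1, 0.4, -1.3]
opening: 0.43
gripper_force: 15.7
```

Mount 2 is soft too. Carrying it to the other half of the box.

jog_arm:
  plan:
    - [[43, 0, 0, 25, 0, 0, 0], [43, 0, -10, 50, 0, 0, 0], [43, 0, -35, 65, 0, 0, -2], [43, 0, -70, 65, 0, 0, -4], [43, 2, -107, 65, 0, 0, -5]]

```text
time: 11.05
position: [543.0, 27.5, 139.0]
tcp_rot: [0.794, 0.608, 0.001, 0.001]
wrist_force: [0.0, -0.3, -1.1]
opening: 0.435
gripper_force: 15.7
```

jog_arm:
  plan:
    - [[43, 3, -36, 0, 0, 0, 0], [43, 6, -72, 0, 0, 0, 0], [43, 9, -108, 0, 0, 0, 0], [43, 12, -144, 0, 0, 0, 0], [43, 15, -180, 0, 0, 0, 0]]

```text
time: 11.47
position: [557.1, -154.0, 137.4]
tcp_rot: [0.794, 0.607, 0.0, -0.0]
wrist_force: [0.2, 0.1, -1.1]
opening: 0.432
gripper_force: 15.7
```

jog_arm:
  plan:
    - [[43, 1, -30, 0, 0, 0, 0], [43, 2, -60, 0, 0, 0, 0], [43, 2, -80, 0, 0, 0, 0], [43, 2, -80, -10, 0, 0, 0], [43, 2, -80, -19, 0, 0, 0]]

```text
time: 11.88
position: [559.4, -233.6, 117.8]
tcp_rot: [0.795, 0.606, 0.0, 0.0]
wrist_force: [-0.5, -0.0, -1.8]
opening: 0.43
gripper_force: 15.7
```

jog_arm:
  plan:
    - [[43, 0, 0, 0, 0, 0, 0], [43, 0, 0, 0, 0, 0, 0]]

```text
time: 12.05
position: [558.4, -230.6, 116.8]
tcp_rot: [0.794, 0.608, -0.0, -0.001]
wrist_force: [0.9, 0.1, -0.8]
opening: 0.433
gripper_force: 15.7
```

```bash
python3 - <<'E'
from h import *
s=ctrl.camera("scene");t=ctrl.camera("top")
a=cv2.resize(s[90:190,340:440],(400,400),interpolation=cv2.INTER_CUBIC)
b=cv2.resize(t[170:250,380:460],(400,400),interpolation=cv2.INTER_CUBIC)
cv2.imwrite("pics/d2.png",np.hstack([a,b])[:,:,::-1])
E
```

```text
(no output)
```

View pics/d2.png

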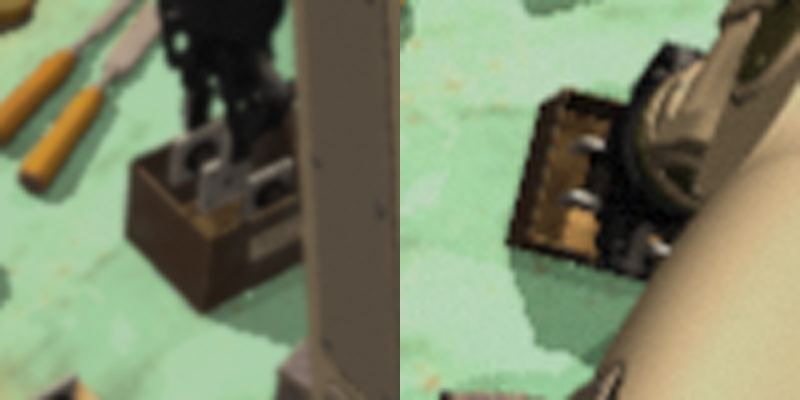

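The second mount hangs over the left half of the box, and the first one lies inside on the right. Releasing and backing off.

jog_arm:
  plan:
    - [[55, 0, 0, 0, 0, 0, 0], [70, 0, 0, 0, 0, 0, 0], [70, 0, 0, 0, 0, 0, 0], [70, 0, 0, 25, 0, 0, 0], [70, 0, 0, 60, 0, 0, 0]]

```text
time: 12.57
position: [557.4, -230.8, 175.3]
tcp_rot: [0.794, 0.608, -0.001, -0.003]
wrist_force: [0.4, -0.1, 0.4]
opening: 0.702
gripper_force: 0.0
```

jog_arm:
  plan:
    - [[70, 0, 35, 20, 0, 0, 0], [70, 0, 70, 40, 0, 0, 0], [70, 0, 105, 60, 0, 0, 0], [70, 0, 140, 70, 0, 0, 0], [70, 0, 140, 70, 0, 0, 0]]

```text
time: 12.98
position: [560.4, -87.1, 252.0]
tcp_rot: [0.793, 0.61, 0.002, 0.002]
wrist_force: [-0.1, -0.3, -0.2]
opening: 0.699
gripper_force: 0.0
```

```bash
python3 - <<'E'
from h import *
s=ctrl.camera("scene");t=ctrl.camera("top")
a=cv2.resize(s[100:280,260:440],(400,400),interpolation=cv2.INTER_CUBIC)
b=cv2.resize(t[150:290,320:460],(400,400),interpolation=cv2.INTER_CUBIC)
cv2.imwrite("pics/e1.png",np.hstack([a,b])[:,:,::-1])
E
```

```text
(no output)
```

View pics/e1.png

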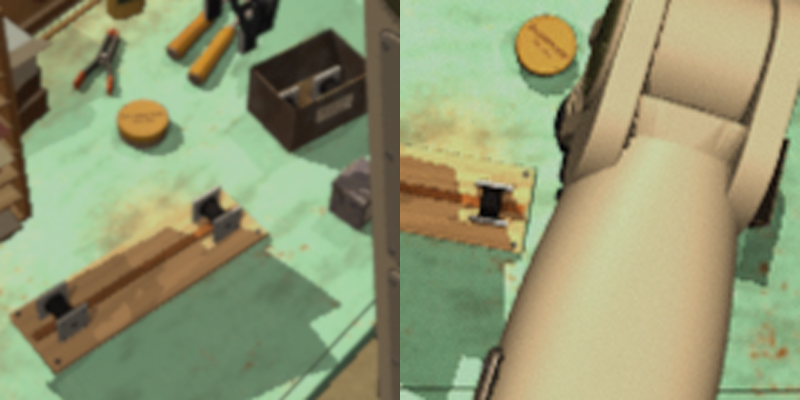

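Both soft mounts are in the box, at about (310,85) in the left crop. The two remaining mounts stand upright in the rack, at (60,310) and (215,210), and the gripper is clear of everything.

```bash
python3 -c "
from plant import ctrl
print(ctrl.close_job())"
```

```text
the job is handed in; nothing more can be done
None
```

The job is handed in: the two soft mounts (the second and third of the four, counting from the robot's left) are in the parts box and the other two stand in the rack; I felt the right-hand one to be firm and took the left-hand one as firm by elimination, and no verdict came back.

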